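Unclamp the mixed bottle from the shaker and stand it in the tray

ROBOT

A 6-joint arm with a two-finger parallel gripper is mounted at the origin on the work surface. World frame = base frame: x ahead of the robot, y to its left, z up, the work surface at z = 0. Lengths are in mm, angles in degrees, forces in N, time in s.
With the tool pointing down it reaches from about 350 to 850 mm from the base axis. Payload 8.1 kg.
Tool frame: the origin (TCP) lies at the very end of the fingers, on their centre line; the grasp point (between the pads) lies 19 mm behind it (pinch_z is the z of the grasp point in the tool frame, in mm); z points along the fingers, y is the direction in which the jaws open and shut (so a half turn about z gives the same grasp; the last joint's range is limited). The gripper opens to 85 mm and grips with 20 to 120 N. Pads are 22 mm wide; open, the fingers measure 114 mm over their backs; the gripper's body (76 mm by 85 mm) begins 54 mm behind the grasp point. The pads swing forward as they close: fully open they stand 13 mm farther back than shut.
Start: joints at [-69.064, 7.471, 85.268, -0, 87.261, -4.893], TCP at [261.431, -540.055, 231.292] pointing down, gripper open.
Joint ranges: [-169.43, 169.43], [-51.17, 129.36], [1.28, 143.12], [-76.62, 256.62], [0, 156.53], [-152.29, 152.29]. Speed limits (degrees/s): [136.94, 136.94, 159.86, 180, 180, 180].

INTERFACE

Orientations are given as [roll, pitch, yaw] about the fixed x, y, z axes, in that order (R = Rz(yaw) Ry(pitch) Rx(roll)).
In Python, from bench import * gives the robot as it stands.
- The arm moves only by the shell command python3 -m creep 'ROWS' [FORCE]. ROWS is a JSON object of lists of equal length, an entry for each row: "translation": the shift along the tool's x, y, z in mm, a list of three; "rotation": the turn, a rotation vector about the tool's x, y, z in rad, a list of three; "claw": the finger opening in mm, from 0 to 85.4. In form: {"translation": [[dx, dy, dz], ...], "rotation": [[ax, ay, az], ...], "claw": [claw, ...]}. A call has 1 to 10 rows; each row shifts and turns the commanded pose from where the row before left it, along the tool's axes as they then stand; what a row does not reach is not made up. A row lasts 1/10 s, in which the tool goes at most 50 mm and 8.59 degrees, less where a joint would pass 70% of its speed; a pose out of reach is approached as far as the arm can. A call is refused whole if a number of a shift passes 50 or a number of a turn 0.15, either way. A call with a gripper value outside its range is refused whole. The fingers move at their own pace and stop on an object; FORCE is the grip in N (left out, the last holds). Time passes only in rows, so rows that do not move let the fingers close. It gives the time, the measured TCP pose, the force and the opening at its end, in the units of the state.
- sense(): the state, without advancing time (a new reading comes with each control period).
- snapshot(name): name is "scene" or "top"; returns a dict with "frame" (400x640x3 uint8, red, green, blue), "intrinsics" (3x3 intrinsics, pixels), "extrinsics" (4x4, takes a point from camera to world coordinates). Camera axes: x right, y up, looking along -z (the intrinsics and any distortion apply to the point x, -y, -z); pixel columns grow to the right and rows downward; lengths in mm; the calibration is good to about 2 mm. A picture is of the moment at which its call begins. There is no depth.
- hand_in(): hands the job in, once; it reports no verdict.
The state is a dict: "time": time; "joint_pos": joint angles; "qd": joint speeds; "joint_efforts": joint torques, N m; "tool_pos": TCP position; "tcp_rot": TCP orientation; "ft_force": force on the tool from outside, world axes, zero at the start; "wrist_torque": the same for the moment, N m; "finger_gap": finger opening in mm.
Only numpy, scipy, OpenCV 4.12 (cv2) and the standard library are available. Lean on these libraries where they do the work, as an engineer would, in place of code of your own. Each camera call takes 0.05 s, during which the arm holds its last target.

TASK

The bottle lying clamped in the shaker has finished mixing. Pull the clamp jaw back by its knob well clear of the bottle and leave it open, lift the bottle out, and stand it upright on its base in the grey tray with the other two bottles, setting it down gently and without disturbing those two.

Things in the scene. Friction and masses are not known exactly. Their poses are not given: they have to be found in the camera images.
- shaker: Bench-top shaker, white housing 240 (x) x 320 (y) mm, fixed. On top an aluminium carriage with a black rubber mat, surface at z = 104 mm. Origin: centre of its underside; z up; the clamp opens towards its +y; control panel on its -x face. Two steel guide rods along y at x = +-78 mm, tops at z = 124 mm, end blocks at +y up to z = 128 mm.
- fixed_stop (a point): Centre of the face of the fixed padded stop at the shaker's -y end, against the bottle's base: y = -125 mm, z = 130 mm in the shaker's frame; the stop is 70 mm wide, its top at z = 156 mm.
- jaw (a joint): Clamp jaw's travel in m: 0 = closed on the bottle's cap, 0.09 = fully open; slides along the shaker's +y with about 4 N friction, stays where left. Closed, its face is at y = 6 mm (shaker frame); a 14 mm lip on its top (z = 154 to 160 mm) reaches over the cap and holds it down. Jaw 70 mm wide, 34 mm thick; a crosshead 196 mm long in x and 130 mm high carries it on the rods.
- jaw_knob (a point): Centre of the black round upright pull knob on the jaw's top: diameter 34 mm, 28 mm tall; this point is 182 mm above the bench, the jaw's top 22 mm below it. Moves with the jaw; at joint value 0 it is at x = 0, y = 24 mm in the shaker's frame. Can be gripped from above at any yaw.
- bottle: White square bottle lying in the shaker, about 0.3 kg, rigid. Body 56 x 56 x 90 mm, shoulder, then a round grey cap (diameter 40) from 106 to 130 mm. Origin: centre of its base; z from base to cap, x and y normal to the flat sides. At the start it lies on a flat side on the mat, base at the fixed stop, z along the shaker's +y, its axis 28 mm above the mat.
- tray: Grey shallow open tray on the bench, 200 (x) x 280 (y) mm outside, 22 mm high, walls and floor 5 mm thick, fixed. Origin: centre of its underside, z up. The two other bottles stand in its -y half; the +y half is free.
- bottle_a: A bottle of the same kind standing in the tray, 135 mm to the cap's top above the bench. Origin: centre of its base.
- bottle_b: The other bottle of the same kind standing in the tray. Origin: centre of its base.
Not all that is in view belongs to the job. What is shaped like the bottle but purple or red is not meant.

How it is judged (in metres and radians):
On the way, in this order (a step that is already met when the one before it is completed fails the run):
1. the clamp jaw is slid at least 25 mm open while the bottle still lies in the shaker (value of joint jaw above 0.025 m and distance of bottle from where it was at the start of the episode below 0.03 m), for 0.2 s.
2. the bottle is lifted clear of the shaker's mat (its base centre at least 30 mm higher than at the start, seen from the shaker) (z of bottle in the frame of shaker above 0.162 m and value of joint jaw above 0.025 m), for 0.1 s.
At the end, for the whole second after the job is handed in: The bottle stands at rest on the tray's floor inside its walls, cap up, upright within 0.1 rad (base centre within 75 mm in x and 115 mm in y of the tray's centre, at most 10 mm up); the jaw is left at least 25 mm open; the other two bottles stand upright within 0.1 rad (angle between each of bottle, bottle_a, bottle_b's own z axis and vertical below 0.1 rad and x of bottle in the frame of tray between -0.075 and 0.075 m and y of bottle in the frame of tray between -0.115 and 0.115 m and z of bottle in the frame of tray below 0.01 m and linear speed of bottle below 0.02 m/s and value of joint jaw above 0.025 m); the robot touches nothing.
It fails at once if the bottle is dropped or knocked over (it moves faster than 0.5 m/s while the fingers do not hold it: a fall of about 13 mm) (linear speed of bottle above 0.5 m/s and contact force between the fingers and bottle below 0.2 N).
It fails at once if the bottle is banged down (it strikes the tray faster than 0.4 m/s) (contact force between bottle and tray above 1 N and linear speed of bottle above 0.4 m/s).
It fails at once if one of the two standing bottles is pushed more than 25 mm or tipped (distance of any of bottle_a, bottle_b from where it was at the start of the episode above 0.025 m or angle between any of bottle_a, bottle_b's own z axis and vertical above 0.3 rad).
It also fails if it takes over 64 s, if anything falls off the work surface, if the arm or the gripper's body presses on something with over 40 N, if the wrist force passes 120 N, or if a joint passes its speed limit or range.

## Working session

There is one attempt and no reset: what is moved stays moved. The work goes in short steps, Python scripts to look and compute and a shell command to move; the robot and the scene stay as the last step left them, time stands still between calls to the robot, and variables do not carry over. Pictures are saved under pics/ and viewed, and the job is handed in when it is done.

```bash
ls; mkdir -p pics; python3 - <<'E'
from bench import *
import cv2
s=sense();print(s)
for n in ("scene","top"):
    d=snapshot(n);cv2.imwrite(f"pics/{n}0.png",d["frame"][:,:,::-1]);print(n,d["intrinsics"],d["extrinsics"],[k for k in d])
E
```

```text
pics
{'time': 0.0, 'joint_pos': array([-6.90650962e+01,  7.51473558e+00,  8.53301684e+01, -2.27743573e-03,
        8.72616268e+01, -4.89358178e+00]), 'qd': array([-0.0007908 , -0.0436287 , -0.06431781,  0.05889367,  0.09171809,
        0.06279063]), 'joint_efforts': array([ 5.38928489e-04, -5.69399250e+01, -5.00548983e+01, -2.80614850e-04,
        1.45016730e-02, -9.26252415e-05]), 'tool_pos': array([ 261.2095376 , -539.53818782,  230.23979749]), 'tcp_rot': array([-1.79893664e+02, -6.82129624e-03,  2.58285901e+01]), 'ft_force': array([-0.40316892, -0.11240434, -0.89334086]), 'wrist_torque': array([-0.00532782, -0.04407474,  0.01196803]), 'finger_gap': 85.39914020627249}
scene [[371.92581292   0.         309.89539092]
 [  0.         371.92581292 193.54489051]
 [  0.           0.           1.        ]] [[-4.15478597e-01 -5.53201019e-01  7.22043051e-01  1.23482441e+03]
 [ 9.09360379e-01 -2.70949154e-01  3.15674288e-01  2.45605507e+02]
 [ 2.10056160e-02  7.87753253e-01  6.15632663e-01  7.22659875e+02]
 [ 0.00000000e+00  0.00000000e+00  0.00000000e+00  1.00000000e+00]] ['frame', 'intrinsics', 'extrinsics']
top [[388.04840024   0.         322.40887192]
 [  0.         388.04840024 195.24015408]
 [  0.           0.           1.        ]] [[ 1.58025670e-02  9.96832422e-01 -7.79448596e-02  4.52310869e+02]
 [-9.99455434e-01  1.80062939e-02  2.76515490e-02 -4.48849879e+01]
 [ 2.89674587e-02  7.74654480e-02  9.96574127e-01  1.11040967e+03]
 [ 0.00000000e+00  0.00000000e+00  0.00000000e+00  1.00000000e+00]] ['frame', 'intrinsics', 'extrinsics']
```

View pics/scene0.png

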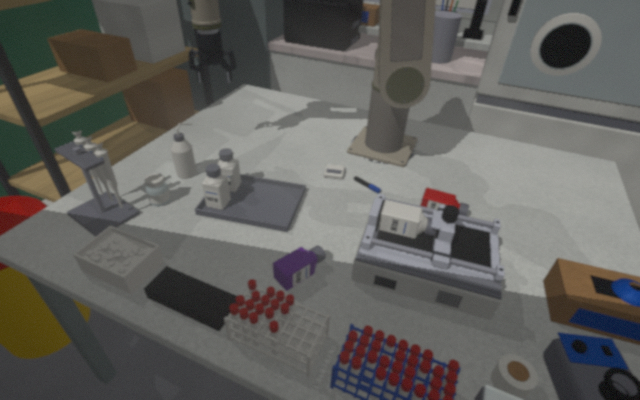

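View pics/top0.png

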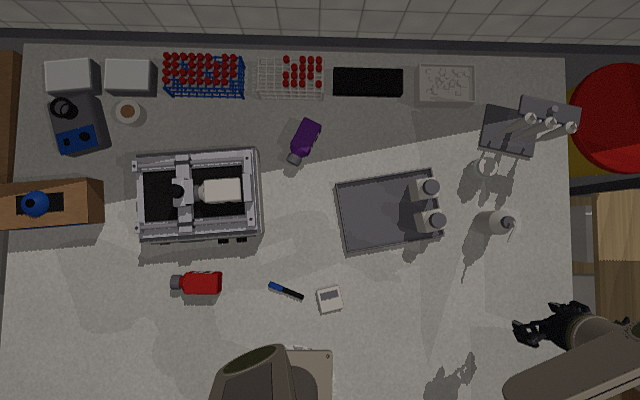

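The top view shows the shaker around (198,195) and the tray around (390,211). Bottle-like things are white in the clamp (222,190), red (200,283), purple (305,140), the two in the tray (428,188) and (433,220), and a round wash bottle (500,222). The white one in the clamp at (222,190) fits the description, because it lies in the shaker with its cap under the jaw. I'll confirm it in a crop.

```bash
cat > h.py <<'E'
import numpy as np, cv2
from bench import *
def ray(d,u,v):
    K=d["intrinsics"];E=d["extrinsics"]
    p=np.array([(u-K[0,2])/K[0,0],-(v-K[1,2])/K[1,1],-1.0])
    return E[:3,3],E[:3,:3]@p
def onz(d,u,v,z):
    o,r=ray(d,u,v); return o+r*(z-o[2])/r[2]
def proj(d,p):
    K=d["intrinsics"];E=d["extrinsics"]
    c=E[:3,:3].T@(np.asarray(p,float)-E[:3,3]); return np.array([K[0,0]*c[0]/-c[2]+K[0,2],K[1,1]*-c[1]/-c[2]+K[1,2]])
def tri(d1,u1,d2,u2):
    o1,r1=ray(d1,*u1);o2,r2=ray(d2,*u2);r1/=np.linalg.norm(r1);r2/=np.linalg.norm(r2)
    s=np.linalg.lstsq(np.c_[r1,-r2],o2-o1,rcond=None)[0]
    a=o1+s[0]*r1;b=o2+s[1]*r2; return (a+b)/2,np.linalg.norm(a-b)
E
python3 - <<'E'
from h import *
d=snapshot("top");f=d["frame"][:,:,::-1]
c=cv2.resize(f[140:260,125:275],None,fx=5,fy=5,interpolation=cv2.INTER_CUBIC);cv2.imwrite("pics/shk.png",c)
c=cv2.resize(f[155:265,325:455],None,fx=5,fy=5,interpolation=cv2.INTER_CUBIC);cv2.imwrite("pics/tray.png",c)
E
```

```text
(no output)
```

View pics/shk.png

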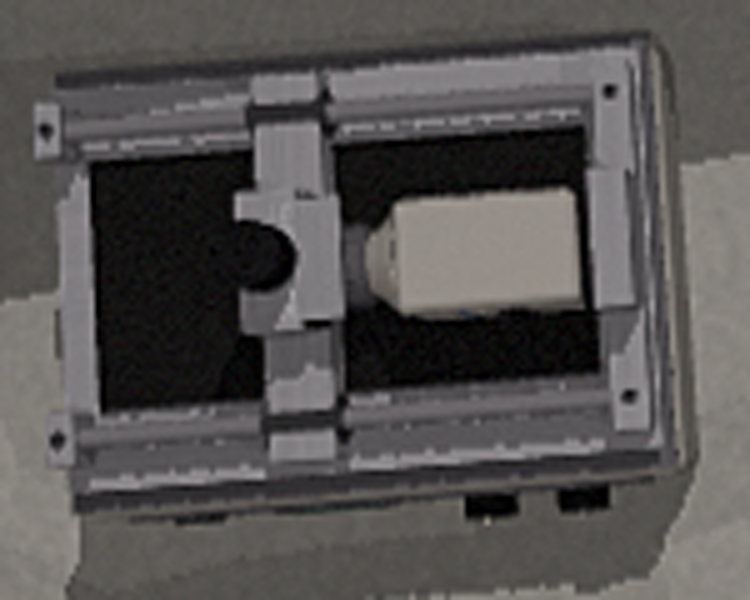

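View pics/tray.png

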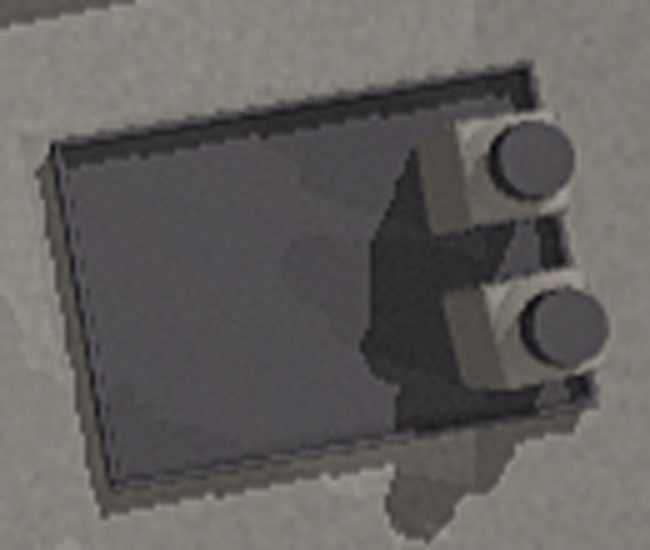

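The crop confirms it: the white square bottle lies with its base by the stop at the right, its cap under the jaw lip, and the black knob near (258,255). In the tray, the +y half (left) is free. Next I'll turn these pixels into poses.

```bash
python3 - <<'E'
from h import *
np.set_printoptions(precision=1,suppress=True)
d=snapshot("top")
P=lambda c,o,z:onz(d,o[0]+(c[0]+.5)/5-.5,o[1]+(c[1]+.5)/5-.5,z)
S=(125,140);T=(325,155)
k=P((258,256),S,196);print("knob",k)
dots=[P(c,S,128) for c in [(45,130),(57,440),(610,90),(628,395)]]
print("dots",dots)
a=(dots[0]+dots[1]-dots[2]-dots[3])[:2];ys=np.degrees(np.arctan2(-a[0],a[1]));print("yaw",ys)
b=(dots[0]-dots[1])[:2];print("yaw2",np.degrees(np.arctan2(b[1],b[0])),np.linalg.norm(b))
bt=[P(c,S,160) for c in [(400,198),(574,189),(585,301),(400,316)]];print("bottle top",bt)
c=[P(q,T,22) for q in [(52,145),(110,487),(532,65),(595,403)]];print("tray",c,np.mean(c,0))
a=(c[0]+c[1]-c[2]-c[3])[:2];print(np.degrees(np.arctan2(-a[0],a[1])),np.linalg.norm(a)/2,np.linalg.norm((c[0]-c[1])))
print("caps",P((532,160),T,135),P((565,327),T,135))
# refined masks
f=d["frame"].astype(int);g=f.min(2)
m=np.zeros(g.shape,np.uint8);m[175:206,190:245]=(g[175:206,190:245]>135)
print(f[190,225],f[190,180],f[190,243])
n,l,st,ce=cv2.connectedComponentsWithStats(m);i=1+st[1:,4].argmax();ct=cv2.findContours((l==i).astype(np.uint8),0,1)[0][0]
print(st[i],cv2.boxPoints(cv2.minAreaRect(ct)))
E
```

```text
knob [528.1 272.3 196. ]
dots [array([595.5, 404.9, 128. ]), array([440. , 390.8, 128. ]), array([621.7, 122.4, 128. ]), array([466.9, 108.6, 128. ])]
yaw 5.387788801360035
yaw2 5.198478842327411 156.12307631639715
bottle top [array([560.8, 217.4, 160. ]), array([566.8, 133. , 160. ]), array([511.9, 125.8, 160. ]), array([503. , 215.1, 160. ])]
tray [array([ 571. , -110.1,   22. ]), array([ 380. , -145.1,   22. ]), array([ 622.1, -383.8,   22. ]), array([ 430.7, -418.4,   22. ])] [ 501.  -264.3   22. ]
10.544695849699616 278.2044793594461 194.24707943025066
caps [ 555.7 -348.3  135. ] [ 471.  -364.6  135. ]
[150 143 138] [19 18 20] [97 93 95]
[204 178  35  23 495] [[203.6 180.4]
 [237.9 177.8]
 [239.4 197.8]
 [205.1 200.5]]
```

Poses found:

| Item | Position (mm) | Yaw |
|---|---|---|
| Shaker origin | (530, 248) | 5.3° |
| Knob | (528, 272) | – |
| Tray centre | (501, -264) | 10.5° |
| bottle_a / bottle_b | tray y about -93 | – |

Plan: turn the tool to yaw 95.3° so the jaws open across shaker x, then travel to above the knob. First the turn.

```bash
python3 -m creep '{"translation":[[0,0,0],[0,0,0],[0,0,0],[0,0,0],[0,0,0],[0,0,0],[0,0,0],[0,0,0],[0,0,0],[0,0,0]],"rotation":[[0,0,-0.135],[0,0,-0.135],[0,0,-0.135],[0,0,-0.135],[0,0,-0.135],[0,0,-0.135],[0,0,-0.135],[0,0,-0.135],[0,0,-0.135],[0,0,0]],"claw":[70,70,70,70,70,70,70,70,70,70]}' 60; python3 -c "
from h import *
s=sense();print(s['joint_pos'],s['tool_pos'],s['tcp_rot'])"
```

```text
time: 1.2
tool_pos: [261.4, -539.9, 231.0]
tcp_rot: [-180.0, -0.0, 95.6]
ft_force: [-0.2, 0.5, -0.6]
finger_gap: 70.0
[-6.90638814e+01  7.48470058e+00  8.52866416e+01  1.62870274e-03
  8.72611316e+01 -7.46316519e+01] [ 261.3847836  -539.89128296  230.97025975] [-1.79992962e+02 -3.17436890e-02  9.55676903e+01]
```

```bash
python3 -m creep '{"translation":[[20,9,0],[39,17,0],[39,17,0],[39,17,0],[39,17,0],[39,17,0],[39,17,0],[39,17,0],[39,17,0],[39,17,0]],"rotation":[[0,0,0],[0,0,0],[0,0,0],[0,0,0],[0,0,0],[0,0,0],[0,0,0],[0,0,0],[0,0,0],[0,0,0]],"claw":[70,70,70,70,70,70,70,70,70,70]}'; python3 -m creep '{"translation":[[39,17,0],[39,17,0],[39,17,0],[39,17,0],[39,17,0],[39,17,0],[39,17,0],[39,17,0],[20,9,0],[0,0,0]],"rotation":[[0,0,0],[0,0,0],[0,0,0],[0,0,0],[0,0,0],[0,0,0],[0,0,0],[0,0,0],[0,0,0],[0,0,0]],"claw":[70,70,70,70,70,70,70,70,70,70]}';  python3 -c "
from h import *
s=sense();print(s['joint_pos'],s['tool_pos'],s['tcp_rot'])"
```

```text
time: 2.2
tool_pos: [387.7, -153.7, 231.5]
tcp_rot: [180.0, 0.0, 95.2]
ft_force: [1.4, -0.0, -0.1]
finger_gap: 70.1
time: 3.2
tool_pos: [500.4, 191.6, 230.9]
tcp_rot: [-180.0, -0.0, 95.4]
ft_force: [-0.3, -0.7, 0.4]
finger_gap: 70.0
[ 1.54357216e+01 -2.45306001e+00  9.55283852e+01  4.16066146e-02
  8.69491177e+01  1.00417329e+01] [500.40924817 191.56172448 230.8613708 ] [-1.79968687e+02 -3.66481203e-02  9.53917554e+01]
```

```bash
python3 -m creep '{"translation":[[20,9,0],[29,13,0],[20,9,0],[9,4,0],[0,0,0]],"rotation":[[0,0,0],[0,0,0],[0,0,0],[0,0,0],[0,0,0]],"claw":[70,70,70,70,70]}';  python3 - <<'E'
from h import *
s=sense();print(s['joint_pos'],s['tool_pos'],s['tcp_rot'])
d=snapshot("scene");f=d["frame"][:,:,::-1]
cv2.imwrite("pics/s1.png",cv2.resize(f[120:320,330:530],None,fx=3,fy=3,interpolation=cv2.INTER_CUBIC))
print(proj(d,(528.1,272.3,196)),proj(d,s['tool_pos']))
E
```

```text
time: 3.7
tool_pos: [527.7, 269.9, 231.0]
tcp_rot: [-180.0, 0.0, 95.4]
ft_force: [0.1, -0.2, -0.0]
finger_gap: 70.2
[ 2.21340277e+01  6.39899750e+00  8.64559048e+01 -9.61526224e-03
  8.71836392e+01  1.67504236e+01] [527.74905252 269.86922125 231.01390131] [-1.79965862e+02  2.03036368e-02  9.53840858e+01]
[448.0430409  207.56951564] [450.95099553 194.79847866]
```

View pics/s1.png

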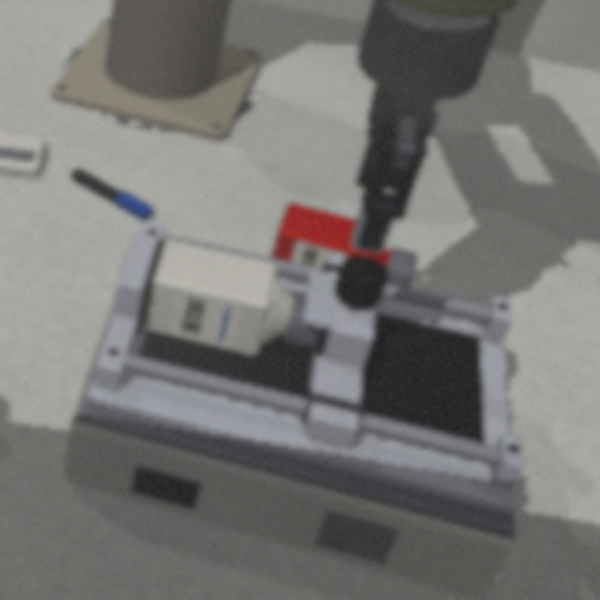

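```bash
python3 - <<'E'
from h import *
np.set_printoptions(precision=1,suppress=True)
d=snapshot("scene");t=snapshot("top")
for p in [(595.5,404.9,128),(440,390.8,128),(621.7,122.4,128),(466.9,108.6,128),(528.1,272.3,196)]: print((proj(d,p)-[330,120])*3)
S=lambda c:((c[0]+.5)/3-.5+330,(c[1]+.5)/3-.5+120)
T=lambda c:((c[0]+.5)/5-.5+125,(c[1]+.5)/5-.5+140)
for a,b in [((45,130),(514,449)),((57,440),(503,305)),((610,90),(113,352)),((628,395),(152,232)),((258,256),(362,275))]:
    print(tri(t,T(a),d,S(b)))
f=t["frame"][:,:,::-1]
cv2.imwrite("pics/t1.png",cv2.resize(f[140:260,125:275],None,fx=5,fy=5,interpolation=cv2.INTER_CUBIC))
E
```

```text
[510.9 447.3]
[500.9 305.6]
[111.1 346.8]
[150.4 228.2]
[354.1 262.7]
(array([595.5, 405.8, 127.6]), np.float64(1.2307129573563023))
(array([439.9, 390.6, 129.5]), np.float64(0.9744324406117787))
(array([622.2, 123.3, 124.5]), np.float64(0.7537546494867496))
(array([466.9, 109.3, 125.1]), np.float64(0.553829946626115))
(array([528.5, 277.5, 187. ]), np.float64(3.9822740396730745))
```

View pics/t1.png

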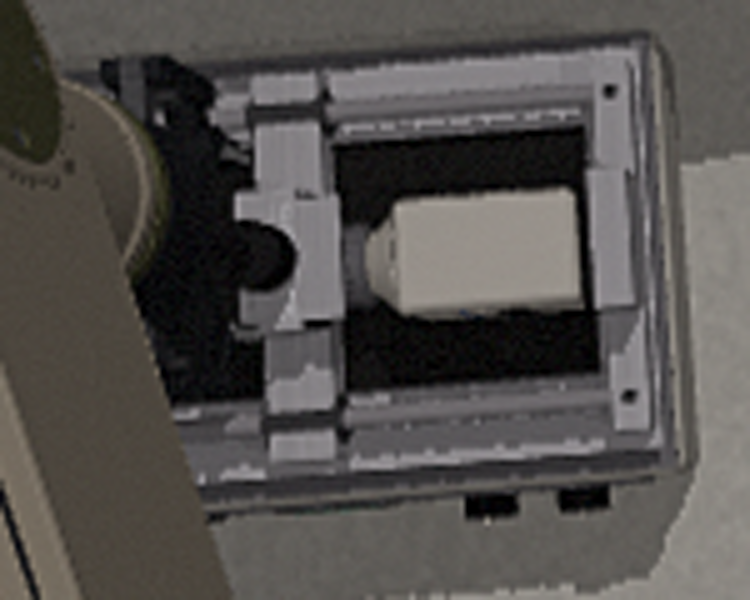

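```bash
python3 - <<'E'
from h import *
np.set_printoptions(precision=1,suppress=True)
t=snapshot("top")
P=lambda c,z:onz(t,(c[0]+.5)/5-.5+125,(c[1]+.5)/5-.5+140,z)[:2]
a=np.radians(5.3);X=np.array([np.cos(a),np.sin(a)]);Y=np.array([-np.sin(a),np.cos(a)])
print("knob",k:=P((262,256),168))
print("lip->origin",P((343,257),160)+8*Y)
print("stop->origin",P((595,240),156)+125*Y)
print("knob->origin",k-24*Y)
for n,c,z in [("bot side",(390,198),160),("base",(579,245),160)]: print(n,P(c,z))
print("base->origin",P((579,245),160)+125*Y)
print("panel corners", [P(c,128) for c in [(45,130),(57,440)]])
E
```

```text
knob [530.4 280.1]
lip->origin [530.6 251.7]
stop->origin [530.7 247.1]
knob->origin [532.6 256.2]
bot side [560.7 222.2]
base [539.3 129.6]
base->origin [527.8 254.1]
panel corners [array([595.5, 404.9]), array([440. , 390.8])]
```

Knob refined to about (528.5, 277): the two-view estimate and the rim agree. Adjust, descend and close.

```bash
python3 -m creep '{"translation":[[7,0,0],[0,0,15],[0,0,20],[0,0,15],[0,0,10],[0,0,4],[0,0,0],[0,0,0],[0,0,0],[0,0,0]],"rotation":[[0,0,0],[0,0,0],[0,0,0],[0,0,0],[0,0,0],[0,0,0],[0,0,0],[0,0,0],[0,0,0],[0,0,0]],"claw":[70,70,70,70,70,70,70,30,20,20]}' 40; python3 -m creep '{"translation":[[0,0,0],[0,0,0],[0,0,0],[0,0,0]],"rotation":[[0,0,0],[0,0,0],[0,0,0],[0,0,0]],"claw":[20,20,20,20]}'
```

```text
time: 4.9
tool_pos: [529.8, 277.3, 169.1]
tcp_rot: [179.6, -0.1, 95.4]
ft_force: [12.1, 1.7, 0.5]
finger_gap: 32.7
time: 5.3
tool_pos: [529.8, 277.3, 169.1]
tcp_rot: [179.6, -0.1, 95.4]
ft_force: [9.4, 2.3, -0.8]
finger_gap: 32.6
```

```bash
python3 -m creep '{"translation":[[0,2,0],[4,0,0],[8,0,0],[10,0,0],[12,0,0],[12,0,0],[12,0,0],[12,0,0],[8,0,0],[4,0,0]],"rotation":[[0,0,0],[0,0,0],[0,0,0],[0,0,0],[0,0,0],[0,0,0],[0,0,0],[0,0,0],[0,0,0],[0,0,0]],"claw":[20,20,20,20,20,20,20,20,20,20]}';python3 -m creep '{"translation":[[0,0,0],[0,0,0]],"rotation":[[0,0,0],[0,0,0]],"claw":[20,20]}'
```

```text
time: 6.3
tool_pos: [522.2, 359.0, 169.1]
tcp_rot: [179.9, 0.0, 95.4]
ft_force: [0.2, -5.1, 5.4]
finger_gap: 32.8
time: 6.5
tool_pos: [522.2, 359.4, 169.1]
tcp_rot: [179.9, -0.1, 95.5]
ft_force: [0.3, 1.3, 6.4]
finger_gap: 32.6
```

The knob moved 82 mm with it gripped. Release, lift, and look.

```bash
python3 -m creep '{"translation":[[0,0,0],[0,0,0],[0,0,0],[0,0,-10],[0,0,-20],[0,0,-30],[0,0,-40],[-20,0,-30],[-20,0,-20],[-20,0,0]],"rotation":[[0,0,0],[0,0,0],[0,0,0],[0,0,0],[0,0,0],[0,0,0],[0,0,0],[0,0,0],[0,0,0],[0,0,0]],"claw":[60,75,80,85,85,85,85,85,85,85]}';  python3 - <<'E'
from h import *
s=sense();print(s['joint_pos'],s['tool_pos'],s['tcp_rot'])
d=snapshot("scene");f=d["frame"][:,:,::-1]
cv2.imwrite("pics/s2.png",cv2.resize(f[120:320,330:530],None,fx=3,fy=3,interpolation=cv2.INTER_CUBIC))
d=snapshot("top");f=d["frame"][:,:,::-1]
cv2.imwrite("pics/t2.png",cv2.resize(f[140:260,125:275],None,fx=5,fy=5,interpolation=cv2.INTER_CUBIC))
E
```

```text
time: 7.5
tool_pos: [528.4, 299.0, 323.0]
tcp_rot: [179.6, -0.1, 95.5]
ft_force: [0.5, 0.4, 1.2]
finger_gap: 84.7
[ 2.46691432e+01  7.06725679e+00  7.62310389e+01 -2.86314750e-03
  9.62616317e+01  1.92004430e+01] [528.44072922 299.03310072 323.00932729] [ 1.79583471e+02 -1.42041724e-01  9.54688933e+01]
```

View pics/s2.png

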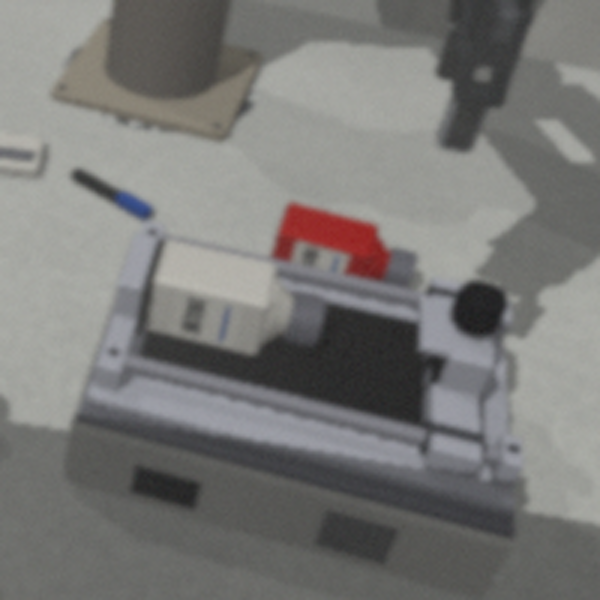

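View pics/t2.png

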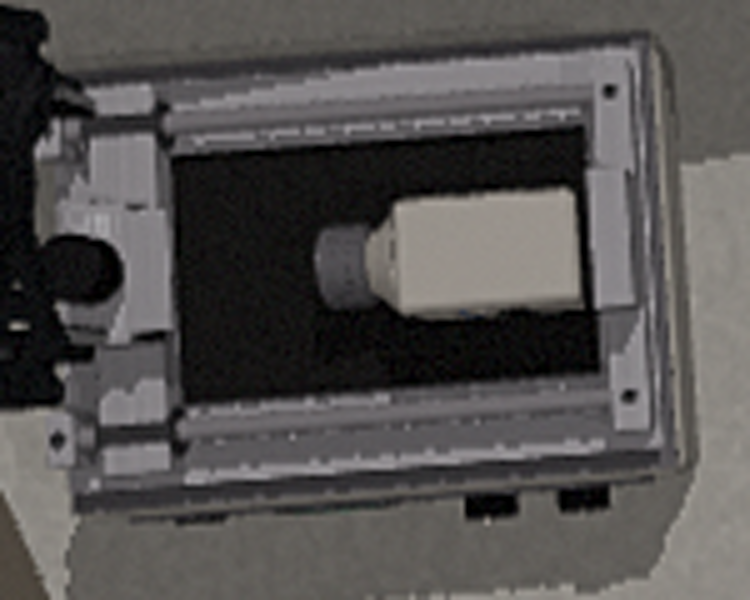

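```bash
python3 - <<'E'
from h import *
np.set_printoptions(precision=1,suppress=True)
t=snapshot("top");d=snapshot("scene")
P=lambda c,z:onz(t,(c[0]+.5)/5-.5+125,(c[1]+.5)/5-.5+140,z)[:2]
Q=lambda c,z:onz(d,(c[0]+.5)/3-.5+330,(c[1]+.5)/3-.5+120,z)[:2]
a=np.radians(5.3);X=np.array([np.cos(a),np.sin(a)]);Y=np.array([-np.sin(a),np.cos(a)])
print("cap",P((345,265),132), "body mid",P((490,193),160),P((490,305),160))
print("scene corners",[Q(c,160) for c in [(172,238),(281,263),(265,306),(153,282)]])
m=np.mean([Q(c,160) for c in [(172,238),(281,263),(265,306),(153,282)]],0);print(m)
o=np.array([531.5,252]);print("pred body centre",o-80*Y)
f=t["frame"]; col=f[176:210,222].astype(int).sum(1)//3; print(col)
row=f[190,195:250].astype(int).sum(1)//3; print(row)
E
```

```text
cap [529.6 251.1] body mid [564.1 173.8] [509.2 171.8]
scene corners [array([512.1, 134.3]), array([504.9, 220.7]), array([561.3, 219.6]), array([571.6, 135.5])]
[537.4 177.6]
pred body centre [538.9 172.3]
[  7   1  81 151 147 148 145 147 145 146 146 145 147 146 145 147 148 145
 146 145 144 145 148 147 119  90  77  39   4  18   6  12   9   9]
[ 82  80  70 114 123 120 116 123  85 127 149 145 145 145 145 146 145 144
 145 146 146 147 147 145 145 145 146 145 144 145 146 147 147 146 146 147
 145 146 146 146 146 146 147 148 139 107   0  16  99 140 136 135 134 136
 138]
```

```bash
python3 -m creep '{"translation":[[0,0,0],[0,0,0],[0,0,0],[0,0,0],[0,0,0],[0,0,0]],"rotation":[[0,-0.1,0],[0,-0.13,0],[0,-0.13,0],[0,-0.1,0],[0,-0.064,0],[0,0,0]],"claw":[85,85,85,85,85,85]}';  python3 - <<'E'
from h import *
from scipy.spatial.transform import Rotation as R
s=sense();print(s['joint_pos'],s['tool_pos'],s['tcp_rot'])
M=R.from_euler('xyz',s['tcp_rot'],degrees=True).as_matrix();print(M.round(3))
print(M.T@(np.array([532.9,224.8,224.5])-s['tool_pos']), M.T@(np.array([538.4,165,120.5])-np.array([532.9,224.8,224.5])))
E
```

```text
time: 8.3
tool_pos: [525.5, 301.1, 314.1]
tcp_rot: [-179.7, 30.2, 95.8]
ft_force: [-0.9, 0.1, -0.2]
finger_gap: 85.0
[ 39.38541314  23.01327327  63.56534709 -26.21289373 109.49965787
  28.30878283] [525.50108068 301.14735679 314.13198999] [-179.69734051   30.21687003   95.80852358]
[[-0.087  0.995  0.046]
 [ 0.86   0.099 -0.501]
 [-0.503 -0.005 -0.864]]
[-21.17262877   0.24731041 116.05694789] [4.50085834e-01 5.41163214e-02 1.20091983e+02]
```

```bash
python3 -m creep '{"translation":[[-7,0,20],[-7,0,30],[-7,0,30],[0,0,24],[0,0,12],[0,0,0],[0,0,0]],"rotation":[[0,0,0],[0,0,0],[0,0,0],[0,0,0],[0,0,0],[0,0,0],[0,0,0]],"claw":[85,85,85,85,85,85,85]}';  python3 - <<'E'
from h import *
from scipy.spatial.transform import Rotation as R
s=sense();print(s['joint_pos'],s['tool_pos'],s['tcp_rot'])
M=R.from_euler('xyz',s['tcp_rot'],degrees=True).as_matrix()
print(M.T@(np.array([538.4,165,120.5])-s['tool_pos']))
d=snapshot("scene");f=d["frame"][:,:,::-1]
cv2.imwrite("pics/s3.png",cv2.resize(f[80:320,330:530],None,fx=2.5,fy=2.5,interpolation=cv2.INTER_CUBIC))
d=snapshot("top");f=d["frame"][:,:,::-1]
cv2.imwrite("pics/t3.png",cv2.resize(f[140:260,125:275],None,fx=5,fy=5,interpolation=cv2.INTER_CUBIC))
E
```

```text
time: 9.0
tool_pos: [534.6, 223.5, 228.4]
tcp_rot: [179.9, 30.0, 95.4]
ft_force: [1.2, 0.4, 0.2]
finger_gap: 84.8
[ 33.58944363  17.67870067  78.97659607 -26.39321328  97.63122706
  27.94541215] [534.55639129 223.53397209 228.3636748 ] [179.92955045  29.95036321  95.39455888]
[  3.0451842   -1.82732317 122.73124826]
```

View pics/s3.png

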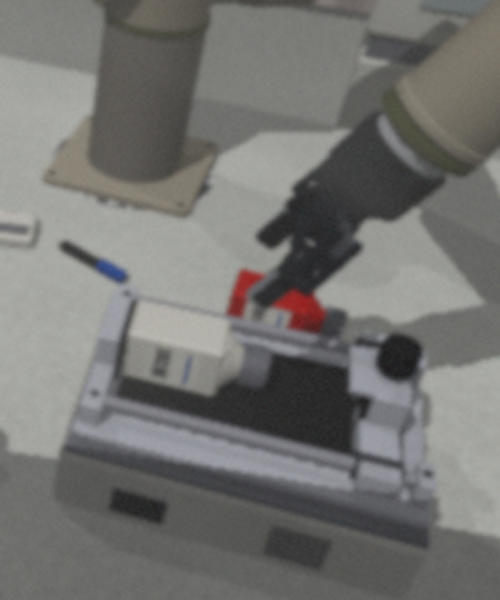

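View pics/t3.png

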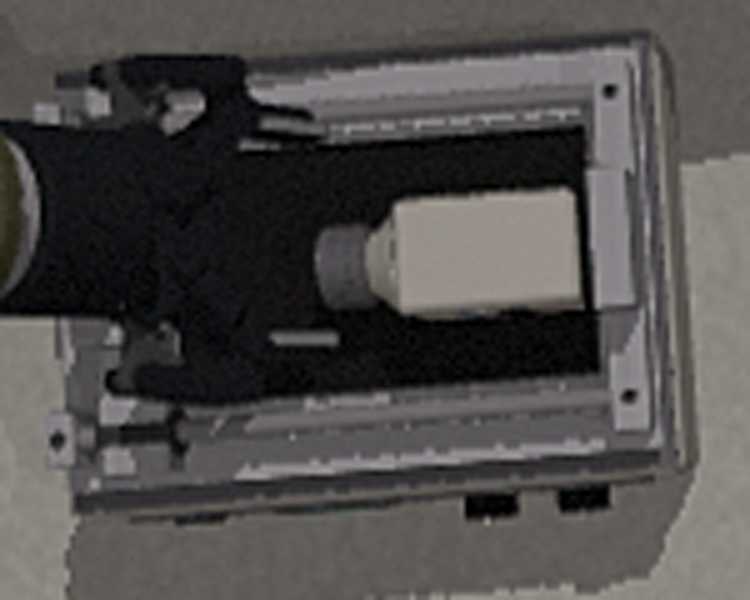

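Everything lines up: the fingers straddle the bottle's axis. Approach along the tool.

```bash
python3 -m creep '{"translation":[[3,-2,15],[0,0,20],[0,0,20],[0,0,20],[0,0,15],[0,0,10],[0,0,0]],"rotation":[[0,0,0],[0,0,0],[0,0,0],[0,0,0],[0,0,0],[0,0,0],[0,0,0]],"claw":[85,85,85,85,85,85,85]}';  python3 - <<'E'
from h import *
from scipy.spatial.transform import Rotation as R
s=sense()
M=R.from_euler('xyz',s['tcp_rot'],degrees=True).as_matrix()
print(s['joint_pos'],M.T@(np.array([538.4,165,120.5])-s['tool_pos']))
d=snapshot("scene");f=d["frame"][:,:,::-1]
cv2.imwrite("pics/s4.png",cv2.resize(f[120:280,350:510],None,fx=3.5,fy=3.5,interpolation=cv2.INTER_CUBIC))
E
```

```text
time: 9.8
tool_pos: [536.0, 174.8, 137.8]
tcp_rot: [-179.9, 30.1, 95.5]
ft_force: [-0.3, 0.5, -0.1]
finger_gap: 85.3
[ 29.82765963  18.10519454  88.3059742  -27.12691274  87.4696166
  28.95789757] [ 0.02726758  1.47444539 19.96318293]
```

View pics/s4.png

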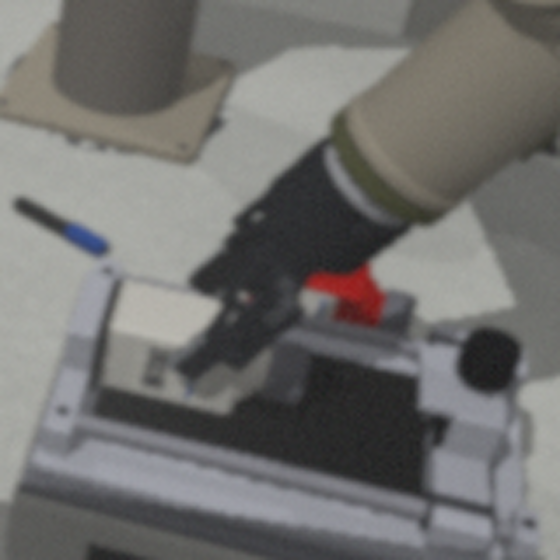

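```bash
python3 -m creep '{"translation":[[0,1,8],[0,0,7],[0,0,3],[0,0,0],[0,0,0],[0,0,0],[0,0,0],[0,0,0],[0,0,0],[0,0,0]],"rotation":[[0,0,0],[0,0,0],[0,0,0],[0,0,0],[0,0,0],[0,0,0],[0,0,0],[0,0,0],[0,0,0],[0,0,0]],"claw":[85,85,85,75,65,60,55,50,45,45]}' 60; python3 -m creep '{"translation":[[0,0,0],[0,0,0],[0,0,0]],"rotation":[[0,0,0],[0,0,0],[0,0,0]],"claw":[40,40,40]}' 80
```

```text
time: 10.85
tool_pos: [538.9, 167.2, 124.2]
tcp_rot: [179.9, 30.0, 95.4]
ft_force: [0.3, 3.0, 4.6]
finger_gap: 55.7
time: 11.15
tool_pos: [539.0, 167.2, 124.3]
tcp_rot: [179.9, 30.0, 95.4]
ft_force: [-1.4, 2.7, 5.7]
finger_gap: 54.9
```

Gripped, with the gap at 55 mm. Lift straight up.

```bash
python3 -m creep '{"translation":[[-2,0,-3.5],[-4,0,-7],[-5,0,-8.7],[-8,0,-13.9],[-10,0,-17.3],[-10,0,-17.3],[-10,0,-17.3],[-10,0,-17.3],[-5,0,-8.7],[0,0,0]],"rotation":[[0,0,0],[0,0,0],[0,0,0],[0,0,0],[0,0,0],[0,0,0],[0,0,0],[0,0,0],[0,0,0],[0,0,0]],"claw":[40,40,40,40,40,40,40,40,40,40]}';  python3 - <<'E'
from h import *
s=sense();print(s['joint_pos'])
d=snapshot("scene");f=d["frame"][:,:,::-1]
cv2.imwrite("pics/s5.png",cv2.resize(f[80:280,330:530],None,fx=2.8,fy=2.8,interpolation=cv2.INTER_CUBIC))
E
```

```text
time: 12.15
tool_pos: [539.6, 167.0, 254.7]
tcp_rot: [179.7, 30.0, 95.3]
ft_force: [0.2, -1.0, -2.3]
finger_gap: 55.1
[ 29.06953501  12.27500999  82.56405959 -27.54256298  97.08519564
  23.15867453]
```

View pics/s5.png

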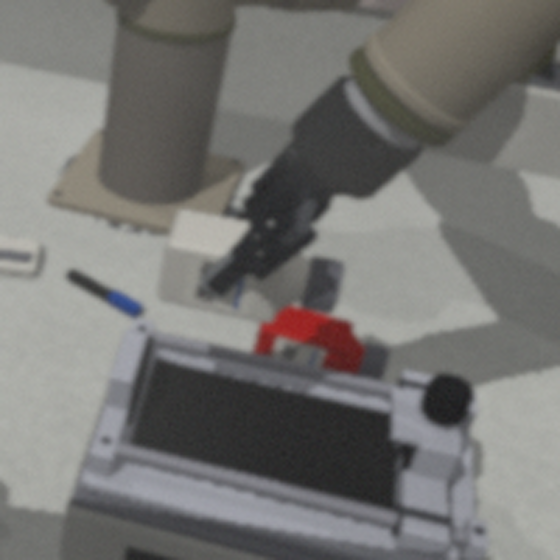

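The bottle is lifted level, clear of the shaker. Turn it upright about tool y, in two stages.

```bash
python3 -m creep '{"translation":[[0,0,0],[0,0,0],[0,0,0],[0,0,0],[0,0,0],[0,0,0],[0,0,0],[0,0,0],[0,0,0],[0,0,0]],"rotation":[[0,0.05,0],[0,0.1,0],[0,0.1,0],[0,0.1,0],[0,0.1,0],[0,0.1,0],[0,0.1,0],[0,0.1,0],[0,0.05,0],[0,0,0]],"claw":[40,40,40,40,40,40,40,40,40,40]}' 100;  python3 - <<'E'
from h import *
s=sense();print(s['joint_pos'])
E
```

```text
time: 13.2
tool_pos: [537.9, 165.0, 249.6]
tcp_rot: [-179.8, -15.8, 95.2]
ft_force: [-0.5, -0.5, -2.3]
finger_gap: 55.3
[ 1.54587436e+00 -1.20786920e-02  9.26096966e+01  1.57863053e+01
  8.87231812e+01 -4.22006523e+00]
```

```bash
python3 -m creep '{"translation":[[0,0,0],[0,0,0],[0,0,0],[0,0,0],[0,0,0],[0,0,0],[0,0,0],[0,0,0],[0,0,0],[0,0,0]],"rotation":[[0,0.05,0],[0,0.1,0],[0,0.1,0],[0,0.1,0],[0,0.1,0],[0,0.1,0],[0,0.1,0],[0,0.08,0],[0,0.04,0],[0,0,0]],"claw":[40,40,40,40,40,40,40,40,40,40]}' 100;  python3 - <<'E'
from h import *
s=sense();print(s['joint_pos'])
d=snapshot("scene");f=d["frame"][:,:,::-1]
cv2.imwrite("pics/s6.png",cv2.resize(f[60:300,270:510],None,fx=2.4,fy=2.4,interpolation=cv2.INTER_CUBIC))
E
```

```text
time: 14.2
tool_pos: [537.7, 167.0, 249.7]
tcp_rot: [-179.4, -59.9, 95.0]
ft_force: [-0.5, -0.3, -2.4]
finger_gap: 54.9
[-19.51612015  13.32654208  96.41191953  52.76380876 100.18600737
 -29.70877085]
```

View pics/s6.png

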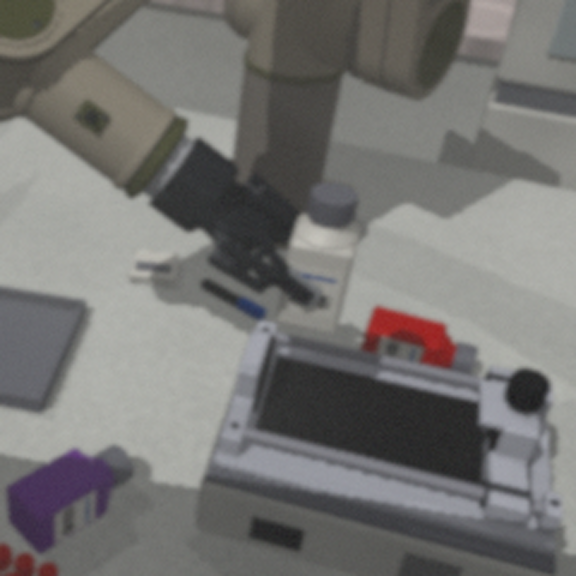

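Bottle stands upright in the grip, cap up. Before moving on, I'll fit the arm's link lengths from the logged joints and poses, to check that the placing pose is in reach.

```bash
cat > kin.py <<'E'
import numpy as np
from scipy.optimize import least_squares
from scipy.spatial.transform import Rotation as Ro
D=[([-69.06,7.485,85.287],[261.38,-539.89,230.97],[180,0,95.57]),
([15.436,-2.453,95.528],[500.41,191.56,230.86],[180,0,95.39]),
([22.134,6.399,86.456],[527.75,269.87,231.01],[180,0,95.38]),
([24.669,7.067,76.231],[528.44,299.03,323.0],[179.58,-.14,95.47]),
([39.385,23.013,63.565],[525.5,301.15,314.13],[-179.7,30.22,95.81]),
([33.589,17.679,78.977],[534.56,223.53,228.36],[179.93,29.95,95.39]),
([29.828,18.105,88.306],[536,174.8,137.8],[-179.9,30.1,95.5]),
([29.07,12.275,82.564],[539.6,167,254.7],[179.7,30,95.3]),
([1.546,-.012,92.61],[537.9,165,249.6],[-179.8,-15.8,95.2]),
([-19.516,13.327,96.412],[537.7,167,249.7],[-179.4,-59.9,95])]
A=[];y=[]
s=lambda d:np.sin(np.radians(d));c=lambda d:np.cos(np.radians(d))
for q,p,r in D:
    Z=Ro.from_euler('z',q[0],degrees=True).as_matrix();t=Ro.from_euler('xyz',r,degrees=True).as_matrix()[:,2]
    q2,q23=q[1],q[1]+q[2]
    A.append(np.c_[Z@[1,0,0],Z@[0,1,0],[0,0,1],Z@[s(q2),0,c(q2)],Z@[s(q23),0,c(q23)],Z@[c(q23),0,-s(q23)],t]);y.append(p)
A=np.vstack(A);y=np.hstack(y)
x=np.linalg.lstsq(A,y,rcond=None)[0]
if __name__=="__main__": print(x.round(1),np.abs(A@x-y).reshape(-1,3).max(1).round(1))
def ik(p,t,q0=(0,10,90)):
    def f(q):
        Z=Ro.from_euler('z',q[0],degrees=True).as_matrix();q2,q23=q[1],q[1]+q[2]
        return np.c_[Z@[1,0,0],Z@[0,1,0],[0,0,1],Z@[s(q2),0,c(q2)],Z@[s(q23),0,c(q23)],Z@[c(q23),0,-s(q23)],t]@x-p
    r=least_squares(f,q0);q=r.x
    F=Ro.from_euler('z',q[0],degrees=True).as_matrix()@Ro.from_euler('y',q[1]+q[2],degrees=True).as_matrix()
    u=F.T@t  # forearm frame
    return q.round(1),"err",np.abs(r.fun).max().round(1),"q4",np.degrees(np.arctan2(u[1],u[0])).round(1),"q5",np.degrees(np.arccos(u[2])).round(1)
if __name__=="__main__":
    print("check",ik(np.array([537.7,167,249.7]),Ro.from_euler('xyz',[-179.4,-59.9,95],degrees=True).as_matrix()[:,2]))
    for az in (-25,0,20,40,60,95):
        t=np.array([c(30)*c(az),c(30)*s(az),-.5])
        b=np.array([490,-205.])+7.8*np.array([c(az),s(az)])
        for z in (42.6,110,250): print(az,z,ik(np.array([*b,z]),t,(-20,10,90)))
E
python3 kin.py
```

```text
[2.000e-01 5.130e+01 3.175e+02 3.695e+02 5.530e+02 6.140e+01 3.649e+02] [0.2 0.1 0.2 0.2 0.1 0.1 0.3 0.2 0.  0.3]
check (array([-19.5,  13.4,  96.4]), 'err', np.float64(0.0), 'q4', np.float64(52.7), 'q5', np.float64(100.2))
-25 42.6 (array([-32.8, -19.1, 155.3]), 'err', np.float64(0.0), 'q4', np.float64(156.7), 'q5', np.float64(17.3))
-25 110 (array([-32.8, -44.1, 159.2]), 'err', np.float64(0.0), 'q4', np.float64(53.1), 'q5', np.float64(8.5))
-25 250 (array([-32.8, -66.1, 153.4]), 'err', np.float64(0.0), 'q4', np.float64(12.3), 'q5', np.float64(33.6))
0 42.6 (array([-59.2,  -7. , 146.3]), 'err', np.float64(0.0), 'q4', np.float64(90.8), 'q5', np.float64(48.1))
0 110 (array([-59.2, -24.8, 148.8]), 'err', np.float64(0.0), 'q4', np.float64(77.4), 'q5', np.float64(49.7))
0 250 (array([-59.2, -47. , 144.9]), 'err', np.float64(0.0), 'q4', np.float64(59.7), 'q5', np.float64(59.5))
20 42.6 (array([-65.1,   7.9, 131.3]), 'err', np.float64(0.0), 'q4', np.float64(72.5), 'q5', np.float64(64.8))
20 110 (array([-65.1,  -4.3, 133. ]), 'err', np.float64(0.0), 'q4', np.float64(68.2), 'q5', np.float64(
[... 413 characters left out ...]
t64(57.2), 'q5', np.float64(91.0))
60 42.6 (array([-59.6,  32. ,  98.4]), 'err', np.float64(0.0), 'q4', np.float64(48.8), 'q5', np.float64(90.1))
60 110 (array([-59.6,  24.6,  99.6]), 'err', np.float64(0.0), 'q4', np.float64(49.0), 'q5', np.float64(94.2))
60 250 (array([-59.6,  12.2,  97.8]), 'err', np.float64(0.0), 'q4', np.float64(50.7), 'q5', np.float64(103.4))
95 42.6 (array([-48.8,  49.3,  71.2]), 'err', np.float64(0.0), 'q4', np.float64(33.1), 'q5', np.float64(110.4))
95 110 (array([-48.8,  43.3,  72.3]), 'err', np.float64(0.0), 'q4', np.float64(34.2), 'q5', np.float64(114.5))
95 250 (array([-48.8,  33.5,  70.5]), 'err', np.float64(0.0), 'q4', np.float64(38.0), 'q5', np.float64(123.8))
```

The fit reproduces every logged pose to 0.3 mm. Placing with the tool's azimuth near 25° and 30° below horizontal is well inside the joint ranges, and clears bottle_b by about 40 mm or more. First carry the bottle over the tray high up, at the present orientation.

```bash
python3 -m creep '{"translation":[[-4,-2,-8],[-9,-4,-16],[-9,-4,-16],[-9,-4,-16],[-10,-4,-16],[-9,-4,-16],[-9,-4,-16],[-9,-4,-16],[-10,-4,-16],[-9,-4,-16]],"rotation":[[0,0,0],[0,0,0],[0,0,0],[0,0,0],[0,0,0],[0,0,0],[0,0,0],[0,0,0],[0,0,0],[0,0,0]],"claw":[40,40,40,40,40,40,40,40,40,40]}';python3 -m creep '{"translation":[[-9,-4,-16],[-9,-4,-16],[-9,-4,-16],[-10,-4,-16],[-9,-4,-16],[-9,-4,-16],[-9,-4,-16],[-10,-4,-16],[-9,-4,-16],[-4,-2,-8]],"rotation":[[0,0,0],[0,0,0],[0,0,0],[0,0,0],[0,0,0],[0,0,0],[0,0,0],[0,0,0],[0,0,0],[0,0,0]],"claw":[40,40,40,40,40,40,40,40,40,40]}';  python3 - <<'E'
from h import *
s=sense();print(s['joint_pos'])
E
```

```text
time: 15.25
tool_pos: [517.2, -12.7, 252.6]
tcp_rot: [-180.0, -59.9, 95.4]
ft_force: [-0.1, 0.0, -2.2]
finger_gap: 54.9
time: 16.25
tool_pos: [495.8, -191.1, 253.3]
tcp_rot: [-180.0, -59.9, 95.3]
ft_force: [-0.0, 0.2, -3.1]
finger_gap: 54.9
[-47.91596085  33.50536388  70.07519561  38.51994775 123.83284197
 -45.5987697 ]
```

Now yaw about the vertical by about -70°, holding the bottle upright.

```bash
python3 -m creep '{"translation":[[0,0,0],[0,0,0],[0,0,0],[0,0,0],[0,0,0],[0,0,0],[0,0,0]],"rotation":[[-0.052,0,0.03],[-0.0866,0,0.05],[-0.0866,0,0.05],[-0.0866,0,0.05],[-0.0866,0,0.05],[-0.0866,0,0.05],[0,0,0]],"claw":[40,40,40,40,40,40,40]}';  python3 - <<'E'
from h import *
s=sense();print(s['joint_pos'])
E
```

```text
time: 16.95
tool_pos: [494.9, -188.5, 253.3]
tcp_rot: [-179.9, -60.0, 63.1]
ft_force: [-0.1, -1.3, -2.8]
finger_gap: 55.0
[-58.15212221  13.17146918  96.2068097   49.94790888 105.02178067
 -33.43173521]
```

```bash
python3 -m creep '{"translation":[[0,0,0],[0,0,0],[0,0,0],[0,0,0],[0,0,0],[0,0,0],[0,0,0],[0,0,0],[0,0,0]],"rotation":[[-0.052,0,0.03],[-0.0866,0,0.05],[-0.0866,0,0.05],[-0.0866,0,0.05],[-0.0866,0,0.05],[-0.0866,0,0.05],[-0.0606,0,0.035],[0,0,0],[0,0,0]],"claw":[40,40,40,40,40,40,40,40,40]}';  python3 - <<'E'
from h import *
from scipy.spatial.transform import Rotation as R
s=sense();print(s['joint_pos'])
M=R.from_euler('xyz',s['tcp_rot'],degrees=True).as_matrix();print(M.round(3))
d=snapshot("scene");f=d["frame"][:,:,::-1]
cv2.imwrite("pics/s7.png",cv2.resize(f[40:280,130:370],None,fx=2.4,fy=2.4,interpolation=cv2.INTER_CUBIC))
d=snapshot("top");f=d["frame"][:,:,::-1]
cv2.imwrite("pics/t7.png",cv2.resize(f[130:290,310:490],None,fx=3.5,fy=3.5,interpolation=cv2.INTER_CUBIC))
E
```

```text
time: 17.85
tool_pos: [496.3, -188.8, 254.4]
tcp_rot: [179.6, -60.0, 27.8]
ft_force: [0.2, 0.3, -2.7]
finger_gap: 54.8
[-64.5169108  -17.53918663 125.92986456  60.77041161  82.48731922
 -17.1451213 ]
[[ 0.443  0.462  0.769]
 [ 0.233 -0.887  0.398]
 [ 0.866  0.003 -0.501]]
```

View pics/s7.png

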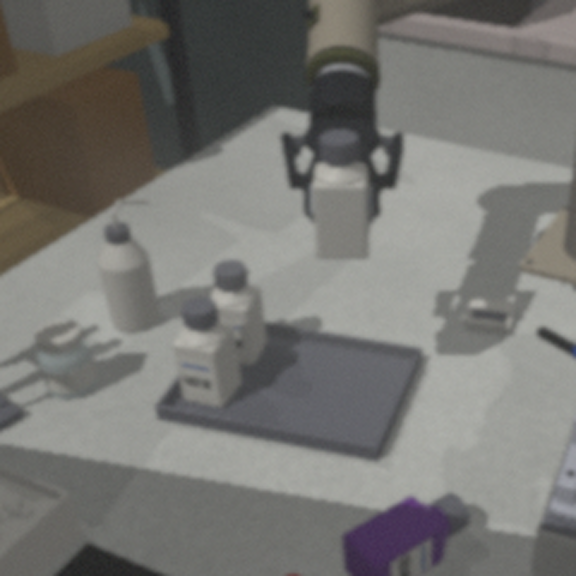

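View pics/t7.png

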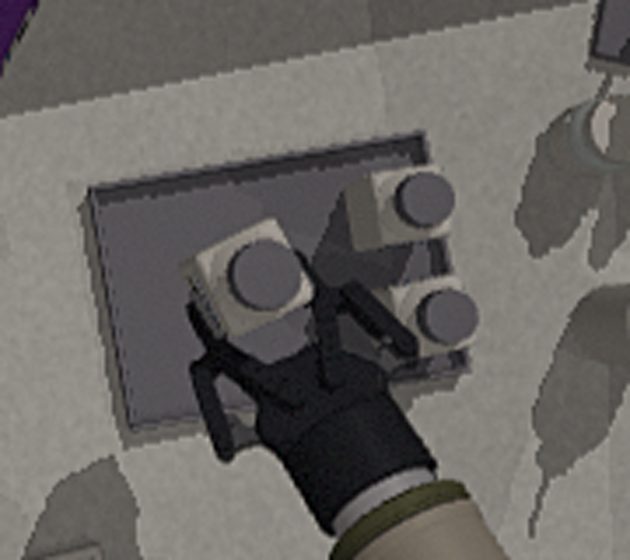

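Bottle upright over the tray's free half, with the cap at (266,275) in the top crop. The gripper's knuckles spread toward bottle_b, so I'll turn further to azimuth 15°, place at tray y of about +70 and open only partly. Next I'll check the bottle's real position.

```bash
python3 -m creep '{"translation":[[0,0,0],[0,0,0],[0,0,0],[0,0,0]],"rotation":[[-0.0606,0,0.035],[-0.0866,0,0.05],[-0.0433,0,0.025],[0,0,0]],"claw":[40,40,40,40]}';  python3 - <<'E'
from h import *
from scipy.spatial.transform import Rotation as R
np.set_printoptions(precision=2,suppress=True)
s=sense();print(s['joint_pos'],s['tool_pos'])
M=R.from_euler('xyz',s['tcp_rot'],degrees=True).as_matrix();print(M)
d=snapshot("scene");f=d["frame"][:,:,::-1]
cv2.imwrite("pics/s8.png",cv2.resize(f[70:170,220:340],None,fx=6,fy=6,interpolation=cv2.INTER_CUBIC))
d=snapshot("top");f=d["frame"][:,:,::-1]
cv2.imwrite("pics/t8.png",cv2.resize(f[170:260,330:450],None,fx=6,fy=6,interpolation=cv2.INTER_CUBIC))
E
```

```text
time: 18.35
tool_pos: [496.2, -188.3, 253.6]
tcp_rot: [179.8, -60.0, 14.9]
ft_force: [0.1, 1.5, -2.2]
finger_gap: 55.1
[-63.56 -32.17 136.25  62.44  72.98  -6.82] [ 496.22 -188.33  253.64]
[[ 0.48  0.25  0.84]
 [ 0.13 -0.97  0.22]
 [ 0.87  0.   -0.5 ]]
```

View pics/s8.png

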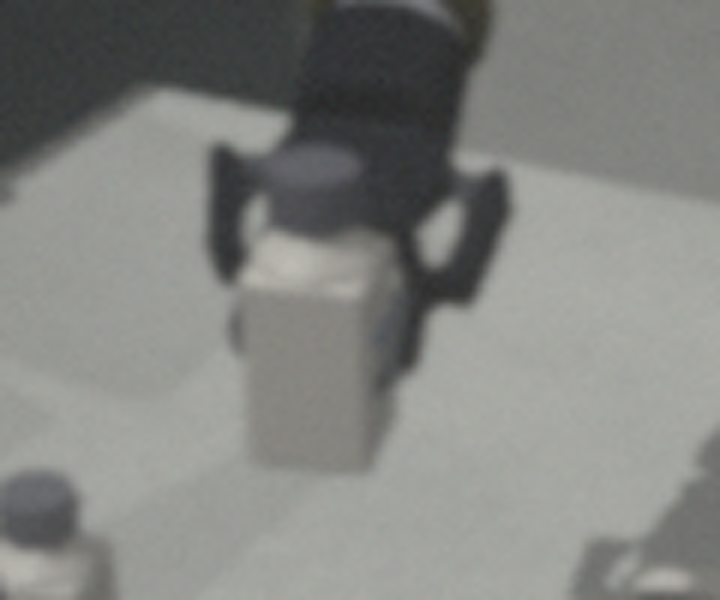

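View pics/t8.png

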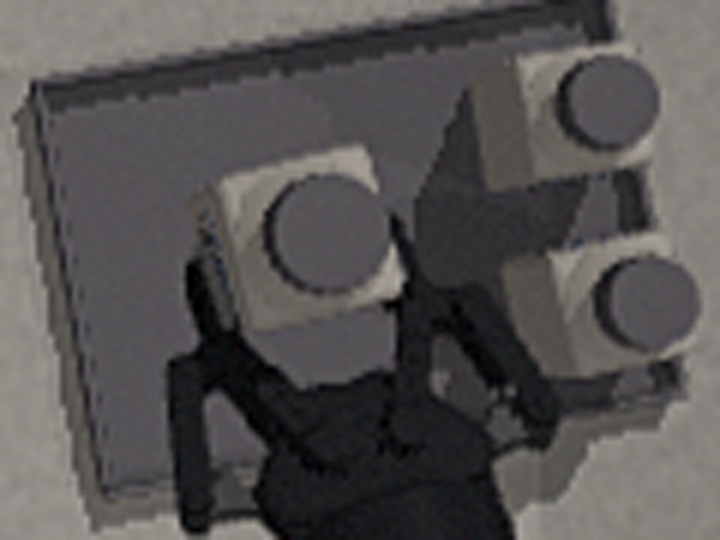

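```bash
python3 - <<'E'
from h import *
np.set_printoptions(precision=1,suppress=True)
d=snapshot("scene");t=snapshot("top")
S=lambda c:((c[0]+.5)/6-.5+220,(c[1]+.5)/6-.5+70)
T=lambda c:((c[0]+.5)/6-.5+330,(c[1]+.5)/6-.5+170)
print("cap",tri(d,S((313,165)),t,T((325,233))))
# base front edge in scene vs height: use edge plane guess
p,_=tri(d,S((313,165)),t,T((325,233)))
az=np.radians(14.9);n=np.array([np.cos(az),np.sin(az)])
# front face plane: centre + 28 n
for c in [(250,466),(368,471)]:
    o,r=ray(d,*S(c)); k=((p[:2]+28*n-o[:2])@n)/(r[:2]@n); print("front bottom",o+k*r)
for c in [(245,290),(366,294)]:
    o,r=ray(d,*S(c)); k=((p[:2]+28*n-o[:2])@n)/(r[:2]@n); print("front top",o+k*r)
# tray corners re-derived from this view
P=lambda c,z:onz(t,*T(c),z)
print("tray +y corners",P((37,85),22),P((100,492),22), "caps",P((609,100),135),P((652,303),135))
E
```

```text
cap (array([ 488.3, -188.3,  347.6]), np.float64(1.3401324544683695))
front bottom [ 522.4 -207.4  219.4]
front bottom [ 508.9 -156.7  223.2]
front top [ 521.6 -204.5  303.2]
front top [ 508.5 -155.2  306.8]
tray +y corners [ 570.7 -112.3   22. ] [ 381.1 -144.1   22. ] caps [ 556.6 -348.5  135. ] [ 470.8 -366.3  135. ]
```

The triangulated cap is at (488, -188, 348), so the base sits about 36 mm below the TCP and the bottle is at tray (1, 77), which is a good spot. Descend straight down, slowing near the tray.

```bash
python3 -m creep '{"translation":[[-8.66,0,5],[-17.32,0,10],[-17.32,0,10],[-17.32,0,10],[-17.32,0,10],[-17.32,0,10],[-17.32,0,10],[-17.32,0,10],[-8.66,0,5],[-4.33,0,2.5]],"rotation":[[0,0,0],[0,0,0],[0,0,0],[0,0,0],[0,0,0],[0,0,0],[0,0,0],[0,0,0],[0,0,0],[0,0,0]],"claw":[40,40,40,40,40,40,40,40,40,40]}';  python3 - <<'E'
from h import *
s=sense();print(s['joint_pos'],s['tool_pos'])
d=snapshot("scene");f=d["frame"][:,:,::-1]
cv2.imwrite("pics/s9.png",cv2.resize(f[110:240,180:330],None,fx=5,fy=5,interpolation=cv2.INTER_CUBIC)[:600])
d=snapshot("top");f=d["frame"][:,:,::-1]
cv2.imwrite("pics/t9.png",cv2.resize(f[150:270,320:460],None,fx=5,fy=5,interpolation=cv2.INTER_CUBIC))
E
```

```text
time: 19.55
tool_pos: [495.7, -188.5, 86.4]
tcp_rot: [-179.8, -59.9, 14.5]
ft_force: [-0.0, 0.1, -2.4]
finger_gap: 54.9
[-63.63531657  -7.1188214  138.97766467  73.15072181  62.32488425
 -34.4121905 ] [ 495.66968456 -188.51595019   86.38625269]
```

View pics/s9.png

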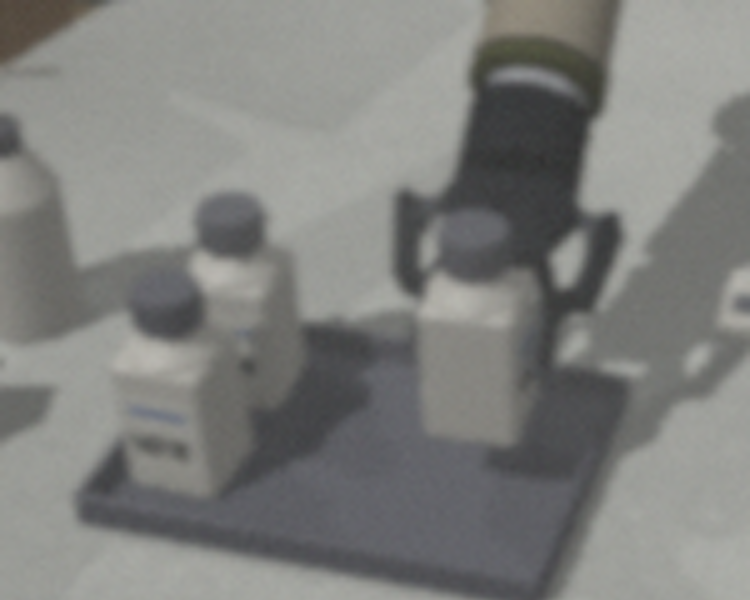

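View pics/t9.png

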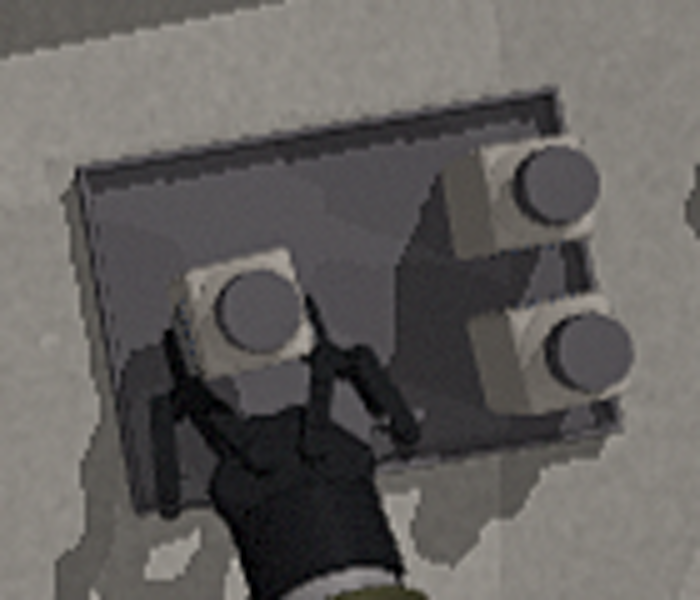

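```bash
python3 -m creep '{"translation":[[-6.93,0,4],[-6.93,0,4],[-6.93,0,4],[-5.2,0,3],[-3.46,0,2],[-2.6,0,1.5],[0,0,0]],"rotation":[[0,0,0],[0,0,0],[0,0,0],[0,0,0],[0,0,0],[0,0,0],[0,0,0]],"claw":[40,40,40,40,40,40,40]}';python3 -m creep '{"translation":[[-2.17,0,1.25],[-1.73,0,1],[-1.73,0,1],[0,0,0]],"rotation":[[0,0,0],[0,0,0],[0,0,0],[0,0,0]],"claw":[40,40,40,40]}'
```

```text
time: 20.35
tool_pos: [496.1, -189.1, 51.1]
tcp_rot: [180.0, -60.0, 14.7]
ft_force: [0.2, 0.9, -2.5]
finger_gap: 54.9
time: 20.75
tool_pos: [496.1, -189.2, 44.8]
tcp_rot: [179.9, -60.0, 14.7]
ft_force: [-0.1, 0.5, -1.5]
finger_gap: 55.1
```

Near contact. Small steps from here, watching the force.

```bash
for i in 1; do python3 -m creep '{"translation":[[-0.87,0,0.5],[-0.87,0,0.5],[0,0,0]],"rotation":[[0,0,0],[0,0,0],[0,0,0]],"claw":[40,40,40]}'; python3 -m creep '{"translation":[[-0.87,0,0.5],[0,0,0],[0,0,0]],"rotation":[[0,0,0],[0,0,0],[0,0,0]],"claw":[40,40,40]}'; python3 -m creep '{"translation":[[-0.87,0,0.5],[0,0,0],[0,0,0]],"rotation":[[0,0,0],[0,0,0],[0,0,0]],"claw":[40,40,40]}'; done
```

```text
time: 21.05
tool_pos: [496.2, -189.2, 43.0]
tcp_rot: [179.9, -60.0, 14.8]
ft_force: [-0.2, -0.4, -2.8]
finger_gap: 54.9
time: 21.35
tool_pos: [496.2, -189.2, 42.0]
tcp_rot: [179.9, -60.0, 14.8]
ft_force: [-0.1, -0.7, -2.0]
finger_gap: 55.0
time: 21.65
tool_pos: [496.4, -189.4, 41.3]
tcp_rot: [179.8, -60.0, 14.8]
ft_force: [0.3, 0.1, -0.2]
finger_gap: 55.2
```

```bash
python3 -m creep '{"translation":[[-0.6,0,0.35],[0,0,0],[0,0,0]],"rotation":[[0,0,0],[0,0,0],[0,0,0]],"claw":[40,40,40]}'; python3 -m creep '{"translation":[[-0.6,0,0.35],[0,0,0],[0,0,0]],"rotation":[[0,0,0],[0,0,0],[0,0,0]],"claw":[40,40,40]}'
```

```text
time: 21.95
tool_pos: [496.6, -189.4, 41.3]
tcp_rot: [179.8, -60.1, 14.8]
ft_force: [-2.3, 0.9, 7.0]
finger_gap: 54.7
time: 22.25
tool_pos: [497.0, -189.5, 41.3]
tcp_rot: [179.8, -60.2, 14.9]
ft_force: [-6.6, 1.4, 13.3]
finger_gap: 55.1
```

Contact is firm at z of about 41.3. Ease off half a millimetre and open slowly, only to about 68 mm.

```bash
python3 -m creep '{"translation":[[0.6,0,-0.35],[0,0,0],[0,0,0],[0,0,0],[0,0,0],[0,0,0],[0,0,0],[0,0,0],[0,0,0],[0,0,0]],"rotation":[[0,0,0],[0,0,0],[0,0,0],[0,0,0],[0,0,0],[0,0,0],[0,0,0],[0,0,0],[0,0,0],[0,0,0]],"claw":[50,53,54,55,56,58,60,63,66,68]}' 20;  python3 - <<'E'
from h import *
d=snapshot("scene");f=d["frame"][:,:,::-1]
cv2.imwrite("pics/s10.png",cv2.resize(f[110:240,180:330],None,fx=5,fy=5,interpolation=cv2.INTER_CUBIC)[:600])
d=snapshot("top");f=d["frame"][:,:,::-1]
cv2.imwrite("pics/t10.png",cv2.resize(f[150:270,320:460],None,fx=5,fy=5,interpolation=cv2.INTER_CUBIC))
E
```

```text
time: 23.25
tool_pos: [496.1, -189.2, 40.2]
tcp_rot: [179.9, -60.0, 14.7]
ft_force: [-0.2, -1.1, -0.6]
finger_gap: 68.0
```

View pics/s10.png

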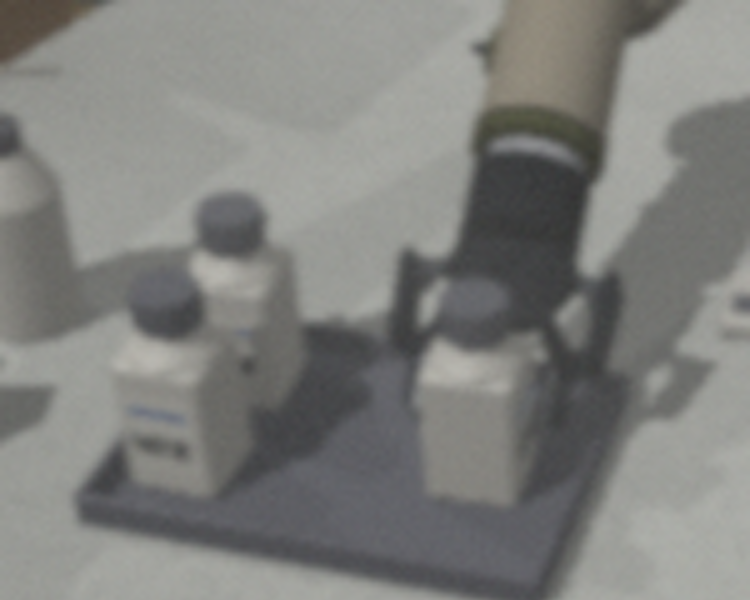

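View pics/t10.png

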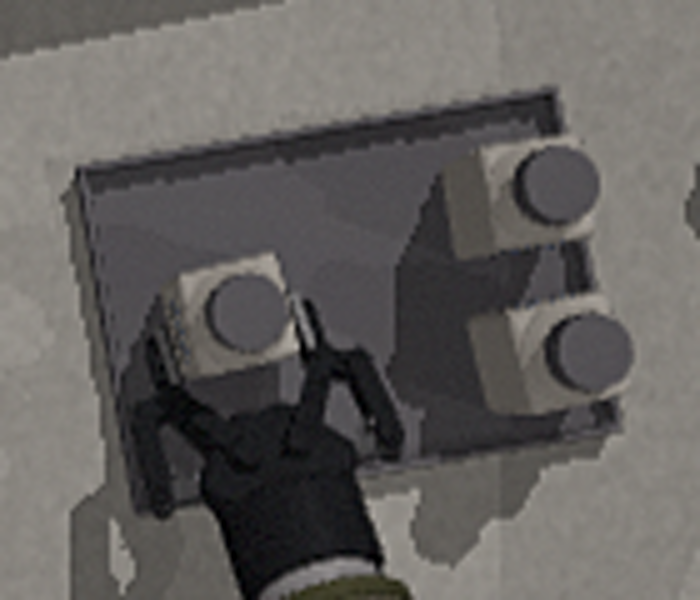

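The bottle stands free in the tray, and the wrist force is about zero. Check which retreat the joint limits allow.

```bash
python3 - <<'E'
from kin import *
from h import sense
S=sense();print(S['joint_pos'])
M=Ro.from_euler('xyz',S['tcp_rot'],degrees=True).as_matrix();t=M[:,2];p=S['tool_pos']
h=np.array([t[0],t[1],0])/np.hypot(*t[:2])
for back in (30,60,90,130):
    print("along -z",back,ik(p-back*t,t,S['joint_pos'][:3]))
for b,u in ((20,60),(30,120),(40,180)): print("up/back",b,u,ik(p-b*h+[0,0,u],t,S['joint_pos'][:3]))
E
```

```text
[-63.6244984    2.7623035  137.3252496   77.65292801  60.20517033
 -43.70121095]
along -z 30 (array([-68.2,  -1.8, 139.3]), 'err', np.float64(0.0), 'q4', np.float64(73.3), 'q5', np.float64(63.8))
along -z 60 (array([-72.9,  -6.2, 140.8]), 'err', np.float64(0.0), 'q4', np.float64(69.1), 'q5', np.float64(67.8))
along -z 90 (array([-77.8, -10.3, 142. ]), 'err', np.float64(0.0), 'q4', np.float64(65.3), 'q5', np.float64(72.2))
along -z 130 (array([-84.2, -15.1, 142.8]), 'err', np.float64(0.0), 'q4', np.float64(60.8), 'q5', np.float64(78.5))
up/back 20 60 (array([-67.2, -11. , 140.3]), 'err', np.float64(0.0), 'q4', np.float64(70.2), 'q5', np.float64(65.6))
up/back 30 120 (array([-68.9, -22.6, 140.9]), 'err', np.float64(0.0), 'q4', np.float64(65.4), 'q5', np.float64(71.2))
up/back 40 180 (array([-70.8, -31.6, 139.6]), 'err', np.float64(0.0), 'q4', np.float64(62.3), 'q5', np.float64(77.2))
```

Straight back along the tool by 75 mm stays within range. Open a bit more and retreat.

```bash
python3 -m creep '{"translation":[[0,0,0],[0,0,-3],[0,0,-6],[0,0,-8],[0,0,-10],[0,0,-12],[0,0,-12],[0,0,-12],[0,0,-8],[0,0,-4]],"rotation":[[0,0,0],[0,0,0],[0,0,0],[0,0,0],[0,0,0],[0,0,0],[0,0,0],[0,0,0],[0,0,0],[0,0,0]],"claw":[75,76,76,76,76,76,76,76,76,76]}'; python3 -m creep '{"translation":[[0,0,0],[0,0,0],[0,0,0]],"rotation":[[0,0,0],[0,0,0],[0,0,0]],"claw":[76,76,76]}';  python3 - <<'E'
from h import *
np.set_printoptions(precision=1,suppress=True)
print(sense()['joint_pos'])
d=snapshot("scene");f=d["frame"][:,:,::-1]
cv2.imwrite("pics/s11.png",cv2.resize(f[90:290,170:490],None,fx=2.5,fy=2.5,interpolation=cv2.INTER_CUBIC))
d=snapshot("top");f=d["frame"][:,:,::-1]
cv2.imwrite("pics/t11.png",cv2.resize(f[130:270,125:465],None,fx=2.3,fy=2.3,interpolation=cv2.INTER_CUBIC))
E
```

```text
time: 24.35
tool_pos: [432.7, -206.5, 78.4]
tcp_rot: [179.7, -60.0, 14.8]
ft_force: [0.3, 0.4, 0.0]
finger_gap: 75.8
time: 24.65
tool_pos: [433.5, -205.3, 77.6]
tcp_rot: [179.9, -60.0, 14.7]
ft_force: [0.2, 0.7, 1.3]
finger_gap: 75.9
[-75.3  -8.3 141.5  67.2  70.  -39.1]
```

View pics/s11.png

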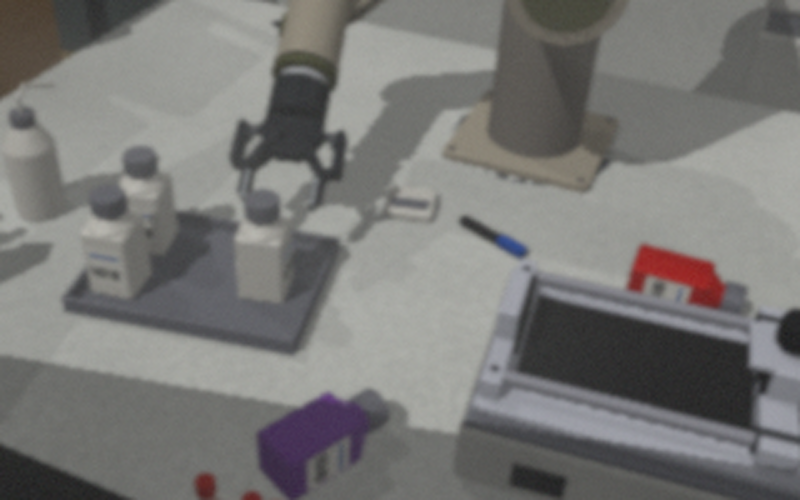

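View pics/t11.png

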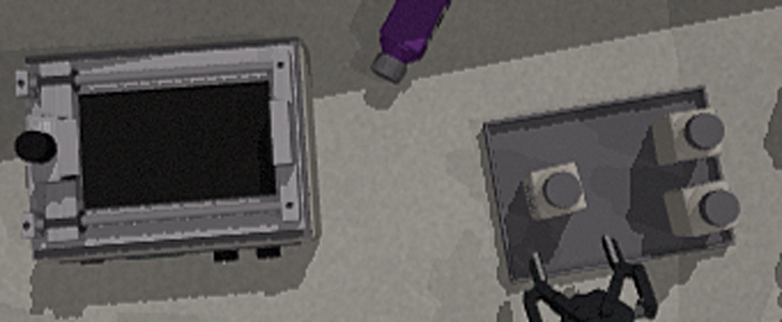

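The three bottles stand upright: top crop (560,190), (704,131) and (718,207). The jaw is open at the far left, (35,147), and the gripper is clear. One numeric check, then hand in.

```bash
python3 - <<'E'
from h import *
np.set_printoptions(precision=1,suppress=True)
t=snapshot("top")
P=lambda c,z:onz(t,(c[0]+.5)/2.3-.5+125,(c[1]+.5)/2.3-.5+130,z)
for n,c in (("bottle",(560,190)),("a",(704,131)),("b",(718,207))): 
    p=P(c,135);q=p[:2]-[501,-264.3];a=np.radians(10.5);print(n,p,"tray:",q@[np.cos(a),np.sin(a)],q@[-np.sin(a),np.cos(a)])
print(sense()['time'],sense()['ft_force'])
hand_in()
E
```

```text
bottle [ 487.5 -188.2  135. ] tray: 0.5706514877265744 77.3410600909599
a [ 555.5 -347.8  135. ] tray: 38.34584250388032 -92.02211365602204
b [ 471.7 -362.8  135. ] tray: -46.77231994548064 -91.53607567026779
24.8 [-0.2 -0.3 -0.1]
the job is handed in; nothing more can be done
```

The job is handed in at about 25 s; no verdict is reported, but by my last checks every condition was met.

**What I did:** I pulled the jaw about 82 mm open by its knob and left it there. I gripped the bottle with the tool tilted 30°, lifted it and turned it upright. I set it in the tray's free half at low speed, with the contact force peaking at about 13 N, then released it and backed straight out.

**Last checks:**
- **Bottle:** it stands upright in the pictures at about x = 1, y = 77 mm in the tray, inside the limits.
- **Other two bottles:** both upright, and their caps are within about 2 mm of where they were at the start.
- **Jaw and gripper:** the jaw is still wide open. The gripper touches nothing, with wrist force near 0.

**Disagreements:** the first knob estimate from the top view was about 5–8 mm off in y. I corrected it with the second view before gripping.

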